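# Put the finished bush away in the roll-top store

### The job

Put the flanged steel bush from the drain mat into the roll-top store: stand it on its flange in the grey tray inside, then roll the slatted shutter all the way shut over it and let go.

Things in the scene. Friction and masses are not known exactly. Their poses are not given: they have to be found in the camera images.
- bush: Turned steel bush, 0.33 kg, standing on a black 3 mm drain mat: a round flange as its foot, 48 mm across and 8 mm thick, then a round neck 32 mm across up to 62 mm overall, dark bore on top. Origin: centre of the underside; z up. Not wanted, beside it in any order: a plain sleeve (32 mm across, 62 high, no flange) and a low collar (56 mm across, 22 high).
- tray (a point): Centre of the inner floor (16 mm above the bench) of the fixed grey tray in the plywood store, 100 mm square inside, rim 10 mm high. Axes: x to the store's back, y to its left, z up. The half-round store is 240 mm wide, 185 high, open above the tray; front sill 55 mm high, 64 to 76 mm in front. The shutter's track is an arc about a level axis along y, 80 mm behind this point and 4 mm above it.
- handle (a point): Middle of the shutter's steel pull bar: round, 12 mm thick, 120 mm long, along the store's y, on a post at each end. It runs on an arc of 195 mm radius about the track's axis, its centre 41 mm off the slats' outer face, so fingers from above can straddle it front and back all along. The frame turns with the shutter.
- shutter (a joint): Roll of the wooden slatted shutter along its track, rad: 0 shut (leading slat at the front sill), 1.43 fully open (on top, slats under the rear hood); it starts 1.25 to 1.41. The bar lies 1.257 minus this value forward of straight up from the axis: shut, 185 mm in front of the axis and 60 mm above it. Drag at the bar 2 to 6 N; it stays where left.
Things that resemble listed ones, but are neither listed nor needed, are in the scene too. Leave any pink or turquoise look-alike of the bush alone.

How it is judged:
By the outcome, as a careful person would: the job done as asked, in the order asked, and still so for the second after the job is handed in, with the robot touching nothing.
It also fails if it takes over 64 s, if anything falls off the work surface, if the arm or the gripper's body presses on something with over 40 N, if the wrist force passes 120 N, or if a joint passes its speed limit or range.

### The arm

A 6-joint arm with a two-finger parallel gripper is mounted at the origin on the work surface. World frame = base frame: x ahead of the robot, y to its left, z up, the work surface at z = 0. Lengths are in m, angles in rad, forces in N, time in s.
With the tool pointing down it reaches from about 0.225 to 0.875 m from the base axis. Payload 3.4 kg.
Tool frame: the origin (TCP) lies midway between the tips of the shut fingers; the grasp point (between the pads) lies behind it (manip.grip_point_offset is the z of the grasp point in the tool frame, in m); z points along the fingers, x is the direction in which the jaws open and shut, and the axes are right-handed (so a half turn about z gives the same grasp; the last joint's range is limited). The gripper opens to 85 mm and grips with 20 to 120 N. Pads are 22 mm wide; open, the fingers measure 114 mm over their backs; the gripper's body (76 mm by 85 mm) begins 54 mm behind the grasp point. The pads swing forward as they close: fully open they stand 13 mm farther back than shut.
Start: joints at [-1.328, 0.276, 1.505, -0, 1.361, -0.121], TCP at [0.205, -0.537, 0.231] pointing down, gripper open.
Joint ranges: [-2.89, 2.89], [-0.75, 2.08], [0.22, 2.7], [-1.18, 4.32], [0.11, 2.71], [-2.7, 2.7]. Speed limits (rad/s): [2.57, 2.57, 3.14, 3.14, 3.14, 3.14].

### API

Orientations are given as a unit quaternion [w, x, y, z].
In Python, from rig import manip, eyes, recognise, regions_of, mark_of gives the robot as it stands.
- The arm moves only by the shell command python3 -m inch 'ROWS' [FORCE]. ROWS is JSON, a list of rows, each a list of 5 numbers: the gripper command: -1 is shut, 1 is fully open, values between are in proportion, then the shift along the tool's x, y, z in mm, then the turn about the tool's z in degrees. A call has 1 to 20 rows; each row shifts and turns the pose as measured when the row begins, along the tool's axes as they then stand; what a row does not reach is not made up. A row lasts 1/12 s, in which the tool goes at most 41.7 mm and 7.16 degrees, less where a joint would pass 70% of its speed; a pose out of reach is approached as far as the arm can. A call with a gripper value outside its range is refused whole. The fingers move at their own pace and stop on an object; FORCE is the grip in N (left out, the last holds). Time passes only in rows, so rows that do not move let the fingers close. It gives the time, the measured TCP pose, the force and the opening at its end, in the units of the state.
- manip.get_state(): the state, without advancing time (a new reading comes with each control period).
- eyes.get_image(name): name is "scene" or "top" or "wrist"; returns a dict with "frame" (384x512x3 uint8, red, green, blue), "K" (3x3 intrinsics, pixels), "k1" (the pictures are not rectified: a ray, as slopes to the right and down, at radius r is drawn at 1 + k1 r^2 times it, then the intrinsics apply), "rvec" (rotation vector, rad) and "tvec" (3), from world to camera coordinates, as OpenCV has them; the wrist camera has in their place "mount" (4x4, takes a point from camera to tool coordinates, whose origin is the TCP and whose axes are the tool frame's). Camera axes: x right, y down, z forward; pixel columns grow to the right and rows downward; lengths in m; the calibration is good to about 2 mm. A picture is of the moment at which its call begins: read the wrist's pose just before it. There is no depth.
- manip.sign_off(): hands the job in, once; it reports no verdict.
Trained networks look in a picture, given as the dict that the camera call returned (one of the last four; its "shot" number tells which), for a name from the list of things; names that differ only in an ending like _2 or _b are one class to them, and where a whole thing is asked for, a point or a joint stands for the part that bears it (a point fixed in the world has none). Each returns a list of dicts, best first, with "confidence" (0 to 1); they miss things now and then, are a little off and sometimes report something else, mostly with a low value. They report only what shows in the picture. A call takes as long as a camera call. They do not tell look-alikes from the thing itself.
- recognise(picture, target): "bbox" ([left, top, width, height] in pixels, round what is visible of it).
- regions_of(picture, target): "mask" (384x512 bool, what is visible of it) and "bbox" ([left, top, width, height] in pixels, round what is visible of it).
- mark_of(picture, target): "point" ([row, column] in pixels: a listed point, or the origin of a listed thing).
The state is a dict: "clock": time; "qpos": joint angles; "qd": joint speeds; "effort": joint torques, N m; "position": TCP position; "ee_rot": TCP orientation; "contact_force": force on the tool from outside, world axes, zero at the start; "moment": the same for the moment, N m; "width": finger opening in m.
Only numpy, scipy, OpenCV 4.12 (cv2) and the standard library are available. Lean on these libraries where they do the work, as an engineer would, in place of code of your own. Each camera call takes 0.05 s, during which the arm holds its last target.

## Working session

There is one attempt and no reset: what is moved stays moved. The work goes in short steps, Python scripts to look and compute and a shell command to move; the robot and the scene stay as the last step left them, time stands still between calls to the robot, and variables do not carry over. Pictures are saved under pics/ and viewed, and the job is handed in when it is done.

```bash
mkdir -p pics; ls; cat > h.py <<'E'
import numpy as np, cv2
from rig import manip, eyes, recognise, regions_of, mark_of
from scipy.spatial.transform import Rotation as R
def save(p,n): cv2.imwrite('pics/'+n,p['frame'][:,:,::-1])
def cam(p,st=None):
    if 'rvec' in p:
        Rm=cv2.Rodrigues(np.array(p['rvec'],float))[0]; t=np.array(p['tvec'],float).ravel()
        return Rm.T, -Rm.T@t
    q=st['ee_rot']; T=np.eye(4); T[:3,:3]=R.from_quat([q[1],q[2],q[3],q[0]]).as_matrix(); T[:3,3]=st['position']
    M=T@np.array(p['mount']); return M[:3,:3],M[:3,3]
def ray(p,col,row,st=None):
    K=np.array(p['K']); u=np.array([(col-K[0,2])/K[0,0],(row-K[1,2])/K[1,1]]); v=u.copy()
    for _ in range(30): v=u/(1+p['k1']*(v@v))
    Rc,o=cam(p,st); return o, Rc@np.array([v[0],v[1],1.])
def onz(p,col,row,z,st=None):
    o,d=ray(p,col,row,st); return o+d*(z-o[2])/d[2]
def proj(p,X,st=None):
    Rc,o=cam(p,st); c=Rc.T@(np.array(X)-o); v=c[:2]/c[2]; v=v*(1+p['k1']*(v@v)); K=np.array(p['K'])
    return np.array([v[0]*K[0,0]+K[0,2],v[1]*K[1,1]+K[1,2]])
E
python3 - <<'E'
from h import *
s=manip.get_state();print(s, manip.grip_point_offset)
for n in ['scene','top','wrist']:
    s=manip.get_state();p=eyes.get_image(n);save(p,n+'0.png')
    print(n,p['k1'],cam(p,s)[1])
    for t in ['bush','tray','handle','shutter']:
        try:
            m=mark_of(p,t)[:5] if t!='shutter' else []
            r=recognise(p,t)[:5] if t!='tray' else []
            print(t,[(np.round(a['point']),round(a['confidence'],2)) for a in m],[(np.round(a['bbox']),round(a['confidence'],2)) for a in r])
        except Exception as e: print(t,e)
E
```

```text
pics
{'clock': 0.0, 'qpos': array([-1.32799618e+00,  2.76614524e-01,  1.50612836e+00,  9.69847800e-06,
        1.36070386e+00, -1.21006101e-01]), 'qd': array([-0.0006409 , -0.00159526,  0.001122  , -0.00095523,  0.00138052,
        0.00180546]), 'effort': array([-3.56100109e-04, -4.16778767e+01, -2.45808059e+01, -2.80398481e-04,
        1.10450661e-02,  7.78176542e-06]), 'position': array([ 0.20447219, -0.53685392,  0.23043048]), 'ee_rot': array([-6.17962066e-04,  8.23356200e-01, -5.67524192e-01, -6.91057985e-04]), 'contact_force': array([-0.8375292 , -0.25839827, -0.08014292]), 'moment': array([-0.01401412,  0.00335662,  0.0241745 ]), 'width': 0.08512431027835782} -0.0187
scene -0.025174446782693767 [0.51907746 0.51015378 0.8748816 ]
bush [(array([171., 280.]), 0.75), (array([135., 263.]), 0.54), (array([142., 299.]), 0.53)] [(array([295., 127.,  12.,  21.]), 0.71), (array([255., 117.,  19.,  27.]), 0.71), (array([274., 156.,  13.,  18.]), 0.69)]
tray [(array([298., 231.]), 0.91)] []
handle [(array([256., 173.]), 0.89)] [(array([164., 224.,  23.,  87.]), 0.86), (array([116., 216., 149., 138.]), 0.64)]
shutter [] [(array([165., 227.,  22.,  87.]), 0.67)]
top 0.012694526216466811 [ 0.3659605  -0.16015578  1.01923034]
bush [(array([258., 380.]), 0.8), (array([217., 387.]), 0.68), (array([232., 325.]), 0.62)] [(array([373., 250.,  22.,  19.]), 0.7), (array([108., 107.,  94.,  16.]), 0.69), (array([380., 211.,  25.,  18.]), 0.64), (array([320., 220.,  21.,  16.]), 0.62)]
tray [(array([173., 165.]), 0.89)] []
handle [(array([112., 147.]), 0.62)] [(array([107., 105.,  92.,  18.]), 0.77)]
shutter [] [(array([106., 110.,  92.,  16.]), 0.69)]
wrist -0.0901722827684037 [ 0.27990775 -0.51048251  0.37480674]
bush [] [(array([236.,   0.,  35.,   7.]), 0.58)]
tray [] []
handle [] []
shutter [] []
```

```bash
python3 - <<'E'
import cv2
a=cv2.imread('pics/scene0.png');b=cv2.imread('pics/top0.png')
cv2.imwrite('pics/s_c.png',cv2.resize(a[100:340,90:390],None,fx=2.5,fy=2.5,interpolation=3))
cv2.imwrite('pics/t_c.png',cv2.resize(b,None,fx=1.5,fy=1.5,interpolation=3))
E
```

```text
(no output)
```

View pics/s_c.png

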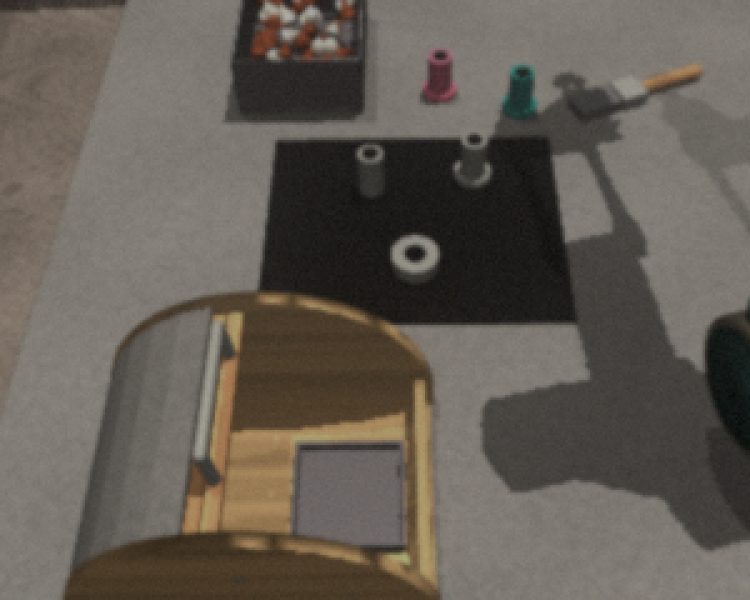

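View pics/t_c.png

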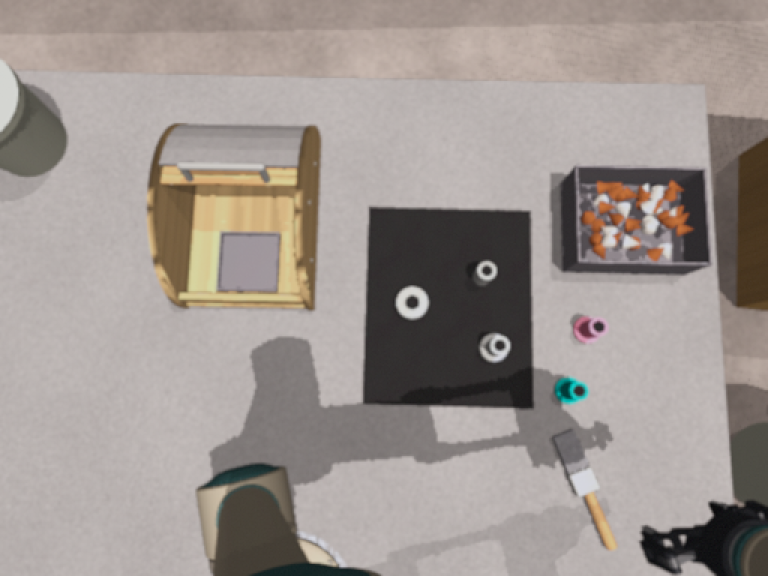

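View pics/wrist0.png

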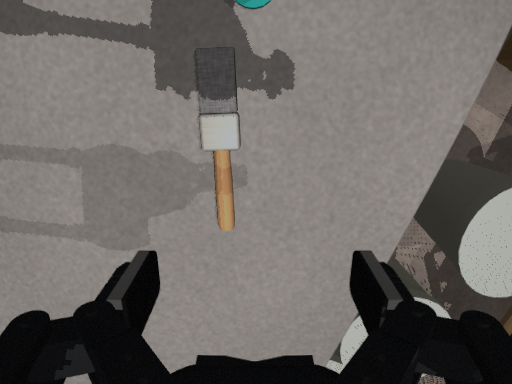

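In the top picture (1.5x view) the steel items on the mat are the sleeve at (486,271), the low collar at (412,302), and the flanged piece at (495,347), whose neck stands on a wider foot. The flanged one is the bush. The pink (590,328) and turquoise (572,390) look-alikes stand off the mat. I'll confirm this with an enlarged crop and work out positions.

```bash
python3 - <<'E'
from h import *
P={n:eyes.get_image(n) for n in ['scene','top']}
def tri(a,b):
    o1,d1=ray(P['scene'],*a);o2,d2=ray(P['top'],*b)
    s=np.linalg.lstsq(np.c_[d1,-d2],o2-o1,rcond=None)[0]
    x,y=o1+s[0]*d1,o2+s[1]*d2; return (x+y)/2,np.linalg.norm(x-y)
M={}
for n in P:
    for t in ['bush','tray','handle']:
        M[n,t]=[(a['point'][::-1],round(a['confidence'],2)) for a in mark_of(P[n],t)]
        print(n,t,[(np.round(a,1),c) for a,c in M[n,t]])
for n in P:
    for a,c in M[n,'bush']: print(n,'bush z=.003',np.round(a),onz(P[n],*a,.003).round(4))
    for a,c in M[n,'tray']: print(n,'tray z=.016',np.round(a),onz(P[n],*a,.016).round(4))
print(tri(M['scene','tray'][0][0],M['top','tray'][0][0]))
print(tri(M['scene','handle'][0][0],M['top','handle'][0][0]))
# sill / tray corners from top (1.5x picture)
for c in [(220,234),(280,234),(279,291),(218,290)]: print('traycorner',onz(P['top'],c[0]/1.5,c[1]/1.5,.026).round(4))
for n,(x,y) in {'scene':(279,160),'top':(330,231)}.items():
    f=P[n]['frame'][y-35:y+35,x-45:x+45]; cv2.imwrite(f'pics/crop_{n}.png',cv2.resize(f[:,:,::-1],None,fx=6,fy=6,interpolation=2))
a=cv2.imread('pics/crop_scene.png');b=cv2.imread('pics/crop_top.png');cv2.imwrite('pics/crop.png',cv2.resize(np.vstack([a,b]),None,fx=.7,fy=.7))
E
```

```text
scene bush [(array([297.4, 142.7]), 0.73), (array([172.8, 257. ]), 0.69), (array([264.4, 133.6]), 0.63), (array([276.9, 171.7]), 0.6)]
scene tray [(array([231.2, 298.5]), 0.83)]
scene handle [(array([173.8, 257.1]), 0.84)]
top bush [(array([378.8, 258.8]), 0.61), (array([387.9, 222.4]), 0.56), (array([326.9, 233.1]), 0.49)]
top tray [(array([165.6, 171.2]), 0.63)]
top handle [(array([146.2, 110.1]), 0.82), (array([166.8, 171.9]), 0.64), (array([324.3, 231.6]), 0.58)]
scene bush z=.003 [297. 143.] [ 0.3638 -0.4718  0.003 ]
scene bush z=.003 [173. 257.] [ 0.7304 -0.0264  0.003 ]
scene bush z=.003 [264. 134.] [ 0.4743 -0.521   0.003 ]
scene bush z=.003 [277. 172.] [ 0.4401 -0.3359  0.003 ]
scene tray z=.016 [231. 298.] [0.5718 0.0984 0.016 ]
top bush z=.003 [379. 259.] [ 0.3651 -0.4765  0.003 ]
top bush z=.003 [388. 222.] [ 0.4616 -0.503   0.003 ]
top bush z=.003 [327. 233.] [ 0.4285 -0.3409  0.003 ]
top tray z=.016 [166. 171.] [0.5828 0.0975 0.016 ]
(array([0.57695396, 0.09788494, 0.01804704]), np.float64(0.010870264578573355))
(array([0.67918496, 0.10070911, 0.20959003]), np.float64(0.0017713437885653973))
traycorner [0.6213 0.149  0.026 ]
traycorner [0.6241 0.0407 0.026 ]
traycorner [0.5202 0.0366 0.026 ]
traycorner [0.5191 0.1449 0.026 ]
```

View pics/crop.png

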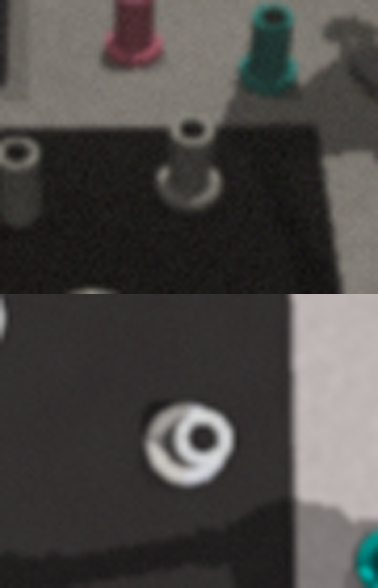

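The crop confirms it: the steel neck on a wide foot at scene (277,172) / top (330,231) is the bush. I'll move so the wrist camera can look at it.

```bash
python3 -m inch '[[1,0,0,0,7],[1,0,0,0,7],[1,0,0,0,7],[1,-33,-24,0,0],[1,-33,-24,0,0],[1,-33,-24,0,0],[1,-33,-24,0,0],[1,-33,-24,0,0],[1,-33,-24,0,0],[1,0,0,0,0]]'
python3 - <<'E'
from h import *
s=manip.get_state();p=eyes.get_image('wrist');save(p,'w1.png')
print(s['position'],R.from_quat(np.roll(s['ee_rot'],-1)).as_matrix().round(3).tolist())
for r in regions_of(p,'bush'): 
    print(r['bbox'],r['confidence'])
for r in mark_of(p,'bush'): print(r['point'],r['confidence'],onz(p,r['point'][1],r['point'][0],.003,s))
E
```

```text
clock: 2.28
position: [0.3557, -0.3393, 0.2295]
ee_rot: [-0.0, -0.697, 0.717, -0.001]
contact_force: [-1.1, 0.1, -0.1]
width: 0.0852
[ 0.35573546 -0.33927245  0.22945172] [[-0.028, -1.0, 0.002], [-1.0, 0.028, -0.002], [0.002, -0.002, -1.0]]
[354.8, 120.8, 54.6, 48.5] 0.76
[234.8, 58.7, 43.3, 40.8] 0.75
[81.1, 255.3] 0.93 [ 0.43137026 -0.34463819  0.003     ]
[143.1, 372.0] 0.93 [ 0.36196707 -0.47339513  0.003     ]
[40.0, 412.1] 0.69 [ 0.47094535 -0.50962665  0.003     ]
```

View pics/w1.png

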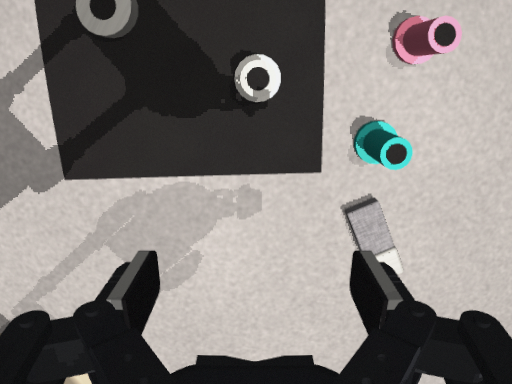

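The bush is at (258,78) in the wrist picture. Its neck hides most of the flange from here, and the pink and turquoise pieces are to the right. I'll cross-check its position against the bore.

```bash
python3 - <<'E'
from h import *
s=manip.get_state();p=eyes.get_image('wrist')
f=p['frame'][40:120,215:305]; cv2.imwrite('pics/w1c.png',cv2.resize(f[:,:,::-1],None,fx=7,fy=7,interpolation=2))
g=cv2.cvtColor(p['frame'],cv2.COLOR_RGB2GRAY); print('bore z.065',onz(p,258,78,.065,s))
m=regions_of(p,'bush')
for r in m:
    if abs(r['bbox'][0]-235)<15:
        ys,xs=np.nonzero(r['mask']);print('mask',xs.min(),xs.max(),ys.min(),ys.max())
        # fit: silhouette of model vs mask
        from scipy.optimize import minimize
        t=np.linspace(0,2*np.pi,40)
        def sil(xy):
            im=np.zeros((384,512),np.uint8)
            pts=[]
            for rad,zs in [(.024,(0.003,.011)),(.016,(.011,.065))]:
                q=np.array([proj(p,[xy[0]+rad*np.cos(a),xy[1]+rad*np.sin(a),z],s) for z in zs for a in t])
                cv2.fillConvexPoly(im,cv2.convexHull((q*16).astype(np.int32)),1,shift=4)
            return im>0
        best=max(((x,y) for x in np.arange(.42,.446,.002) for y in np.arange(-.352,-.33,.002)),key=lambda c:(sil(c)&r['mask']).sum()/(sil(c)|r['mask']).sum())
        c=sil(best);print(best,(c&r['mask']).sum()/(c|r['mask']).sum())
o=onz(p,258,78,.065,s);print(proj(p,[o[0],o[1],.003],s))
E
```

```text
bore z.065 [ 0.43108175 -0.35422664  0.065     ]
mask 226 272 51 98
(np.float64(0.434), np.float64(-0.346)) 0.9519438444924406
[256.93329508  77.58527054]
```

View pics/w1c.png

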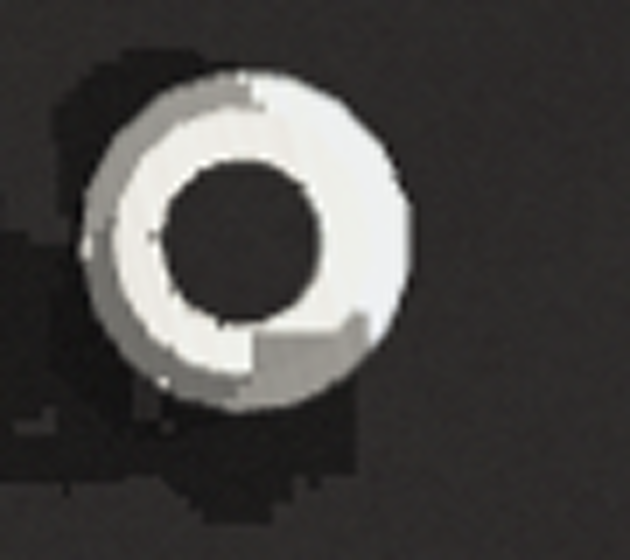

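```bash
python3 - <<'E'
from h import *
for _ in range(2):
    s=manip.get_state();p=eyes.get_image('wrist')
    print(s['clock'],s['position'],np.abs(s['qd']).max())
    hsv=cv2.cvtColor(p['frame'],cv2.COLOR_RGB2GRAY)
    w=(hsv>110).astype(np.uint8); w[:,:200]=0; w[:,320:]=0; w[120:]=0
    n,l,st,c=cv2.connectedComponentsWithStats(w)
    i=1+np.argmax(st[1:,4]); print(st[i],c[i])
    b=((l!=i)&(np.indices(l.shape)[0]>0)).astype(np.uint8)
    x,y,W,H,_a=st[i]; sub=b[y:y+H,x:x+W]; n2,l2,s2,c2=cv2.connectedComponentsWithStats(sub)
    j=[k for k in range(1,n2) if s2[k,0]>2 and s2[k,1]>2 and s2[k,0]+s2[k,2]<W-2]
    for k in j:
        if s2[k,4]>100: print('bore',s2[k],c2[k]+[x,y],onz(p,*(c2[k]+[x,y]),.065,s))
    for r in mark_of(p,'bush'): print(r['point'],onz(p,r['point'][1],r['point'][0],.003,s))
E
```

```text
2.5333 [ 0.3518952  -0.3465895   0.22936089] 0.01563493975950108
[ 225   49   47   49 1277] [249.54894283  72.34142522]
bore [ 12  13  22  24 414] [247.38647343  73.3236715 ] [ 0.43461    -0.34640674  0.065     ]
[37.5, 403.3] [ 0.46774255 -0.5093571   0.003     ]
[75.0, 246.8] [ 0.43333071 -0.34497287  0.003     ]
2.6333 [ 0.35166829 -0.34673842  0.22920664] 0.003639236801919888
[ 225   49   47   49 1287] [249.45454545  72.17327117]
bore [ 11  13  23  23 412] [247.20631068  72.97815534] [ 0.43468116 -0.34640251  0.065     ]
[30.8, 403.0] [ 0.47396818 -0.5086467   0.003     ]
[75.6, 248.2] [ 0.43244573 -0.34651438  0.003     ]
[135.4, 364.6] [ 0.36502182 -0.47308671  0.003     ]
```

The arm settles a few mm after a move. The bush is at (0.4345, -0.3463), and the bore and network marks agree on that. I'll centre over it first, then descend.

```bash
python3 -m inch '[[1,-1,-28,0,0],[1,-1,-28,0,0],[1,-1,-27,0,0],[1,0,0,0,0],[1,0,0,0,0],[1,0,0,0,0]]'; python3 - <<'E'
from h import *
s=manip.get_state(); M=R.from_quat(np.roll(s['ee_rot'],-1)).as_matrix()
print(s['position'],M.T@(np.array([.4345,-.3463,.025])-s['position'])*1000)
E
```

```text
clock: 3.23
position: [0.4339, -0.3518, 0.2278]
ee_rot: [-0.003, -0.69, 0.724, -0.001]
contact_force: [-0.6, 0.6, 0.3]
width: 0.0856
[ 0.43393565 -0.35179424  0.22783807] [ -6.79565459  -0.99062686 202.797004  ]
```

```bash
python3 -m inch '[[1,-6,0,20,-3],[1,0,0,35,0],[1,0,0,35,0],[1,0,0,30,0],[1,0,0,0,0],[1,0,0,0,0],[1,0,0,0,0]]'; python3 - <<'E'
from h import *
s=manip.get_state(); M=R.from_quat(np.roll(s['ee_rot'],-1)).as_matrix()
print(s['position'],M[:,0],M.T@(np.array([.4345,-.3463,.025])-s['position'])*1000)
p=eyes.get_image('wrist');save(p,'w2.png')
E
```

```text
clock: 3.82
position: [0.4285, -0.3508, 0.1082]
ee_rot: [0.005, 0.707, -0.707, 0.003]
contact_force: [-0.7, -0.5, 1.4]
width: 0.0854
[ 0.42851305 -0.35075518  0.1081732 ] [ 1.48434529e-04 -9.99935728e-01  1.13365400e-02] [-5.39690588 -6.12074739 83.1076647 ]
```

View pics/w2.png

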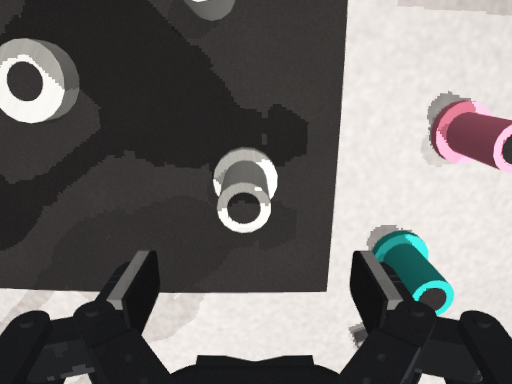

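The bush is centred slightly left of the jaws at (245,190), and the collar, sleeve and look-alikes are clear of both fingers. I'll correct and keep going down.

```bash
python3 -m inch '[[1,-5,-6,0,0],[1,0,0,0,0],[1,0,0,0,0],[1,0,0,0,0]]'; python3 - <<'E'
from h import *
p=eyes.get_image('wrist')
s=manip.get_state(); M=R.from_quat(np.roll(s['ee_rot'],-1)).as_matrix()
print(s['position'],M[:,0],M.T@(np.array([.4345,-.3463,.025])-s['position'])*1000)
E
```

```text
clock: 4.2
position: [0.4385, -0.3489, 0.1152]
ee_rot: [-0.005, -0.707, 0.707, -0.01]
contact_force: [0.2, 0.4, -0.1]
width: 0.0858
[ 0.43852396 -0.34896567  0.11529068] [-4.34394862e-04 -9.99769529e-01  2.14639387e-02] [-4.60130192  4.79079081 90.17528126]
```

```bash
python3 -m inch '[[1,-3,3,30,0],[1,0,0,20,0],[1,0,0,0,0],[1,0,0,0,0],[1,0,0,0,0]]'; python3 - <<'E'
from h import *
s=manip.get_state(); M=R.from_quat(np.roll(s['ee_rot'],-1)).as_matrix()
print(s['position'],M[:,0],M[:,2],M.T@(np.array([.4345,-.3463,.025])-s['position'])*1000)
E
```

```text
clock: 4.67
position: [0.4385, -0.349, 0.0679]
ee_rot: [0.005, 0.707, -0.707, 0.015]
contact_force: [-0.2, 0.3, 0.6]
width: 0.0847
[ 0.43848083 -0.34898095  0.06787961] [ 5.54166577e-04 -9.99622543e-01  2.74675076e-02] [ 0.01414317 -0.02745693 -0.99952293] [-3.85994295  4.58347788 42.72923719]
```

```bash
python3 -m inch '[[1,-3,4,20,0],[1,0,0,20,0],[1,0,0,0,0],[1,0,0,0,0],[1,0,0,0,0]]'; python3 - <<'E'
from h import *
p=eyes.get_image('wrist');save(p,'w3.png')
s=manip.get_state(); M=R.from_quat(np.roll(s['ee_rot'],-1)).as_matrix()
print(s['position'],M[:,0],M[:,2],M.T@(np.array([.4345,-.3463,.025])-s['position'])*1000)
E
```

```text
clock: 5.08
position: [0.439, -0.351, 0.0336]
ee_rot: [0.005, 0.707, -0.707, 0.021]
contact_force: [-0.1, -0.7, 0.4]
width: 0.085
[ 0.43940367 -0.35135104  0.03404339] [ 6.20564682e-04 -9.99312182e-01  3.70779990e-02] [ 0.02350507 -0.03705319 -0.99903682] [-5.38592318  5.10698773  8.73226267]
```

View pics/w3.png

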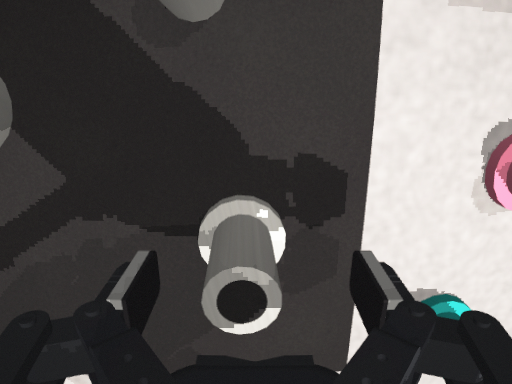

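The bush stands between the open jaws at (242,260), a little left of the middle. I'll make the final correction and close.

```bash
python3 -m inch '[[1,-5,4,7,0],[1,0,0,0,0],[-1,0,0,0,0],[-1,0,0,0,0],[-1,0,0,0,0],[-1,0,0,0,0],[-1,0,0,0,0],[-1,0,0,0,0],[-1,0,0,0,0]]' 60; python3 - <<'E'
from h import *
p=eyes.get_image('wrist');save(p,'w4.png')
s=manip.get_state(); M=R.from_quat(np.roll(s['ee_rot'],-1)).as_matrix()
print(s['position'],M[:,0],M[:,2],M.T@(np.array([.4345,-.3463,.025])-s['position'])*1000)
E
```

```text
clock: 5.88
position: [0.4368, -0.3465, 0.0306]
ee_rot: [0.004, 0.707, -0.707, 0.024]
contact_force: [0.3, 0.3, -1.5]
width: 0.0307
[ 0.43674571 -0.34648084  0.03058226] [-1.48842798e-04 -9.99221880e-01  3.94412409e-02] [ 0.02779576 -0.03943014 -0.99883565] [-0.40053471  2.39975082  5.50621104]
```

View pics/w4.png

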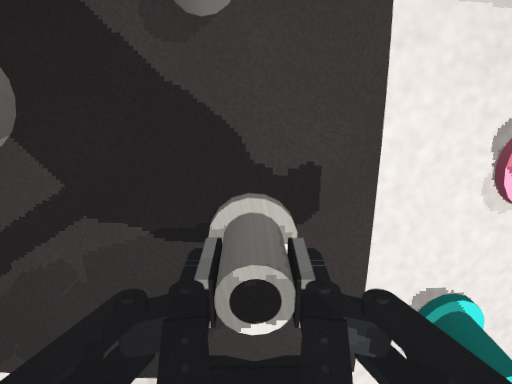

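It's gripped on the neck (opening 31 mm), with the flange visible below. Next I'll lift straight up.

```bash
python3 -m inch '[[-1,0,0,-20,0],[-1,0,0,-25,0],[-1,0,0,-35,0],[-1,0,0,-35,0],[-1,0,0,-35,0],[-1,0,0,-35,0],[-1,0,0,-35,0],[-1,0,0,-35,0],[-1,0,0,-20,0],[-1,0,0,0,0],[-1,0,0,0,0]]' 80; python3 - <<'E'
from h import *
s=manip.get_state(); M=R.from_quat(np.roll(s['ee_rot'],-1)).as_matrix()
print(s['position'],M.round(3).tolist(),M.T@(np.array([.57,-.34,.3])-s['position'])*1000)
E
```

```text
clock: 6.85
position: [0.4258, -0.334, 0.3088]
ee_rot: [0.005, 0.707, -0.707, 0.014]
contact_force: [0.2, -0.2, -3.9]
width: 0.0305
[ 0.42581505 -0.33396682  0.308772  ] [[-0.0, -1.0, 0.013], [-1.0, -0.0, -0.028], [0.028, -0.013, -1.0]] [   5.77207403 -144.05876747   10.78891429]
```

```bash
python3 -m inch '[[-1,-20,-3,0,0],[-1,-30,-4,0,0],[-1,-36,-5,0,0],[-1,-36,-5,0,0],[-1,-36,-5,0,0],[-1,-36,-5,0,0],[-1,-36,-5,0,0],[-1,-36,-5,0,0],[-1,-36,-5,0,0],[-1,-36,-5,0,0],[-1,-36,-5,0,0],[-1,-30,-3,0,0],[-1,-15,-3,0,0],[-1,0,0,0,0],[-1,0,0,0,0],[-1,0,0,0,0]]'; python3 - <<'E'
from h import *
p=eyes.get_image('wrist')
s=manip.get_state();p=eyes.get_image('wrist');save(p,'w5.png'); M=R.from_quat(np.roll(s['ee_rot'],-1)).as_matrix()
print(s['position'],M.round(3).tolist(),s['width'])
for r in mark_of(p,'tray'): print(r,onz(p,r['point'][1],r['point'][0],.016,s))
E
```

```text
clock: 8.18
position: [0.4699, 0.1038, 0.2546]
ee_rot: [-0.024, -0.705, 0.709, 0.013]
contact_force: [-0.5, 0.2, -3.0]
width: 0.0302
[0.46970715 0.10338195 0.25451562] [[-0.005, -0.999, -0.054], [-1.0, 0.006, -0.015], [0.016, 0.054, -0.998]] 0.03060799785284866
{'point': [38.6, 258.8], 'confidence': 0.68} [0.57524771 0.09269893 0.016     ]
```

View pics/w5.png

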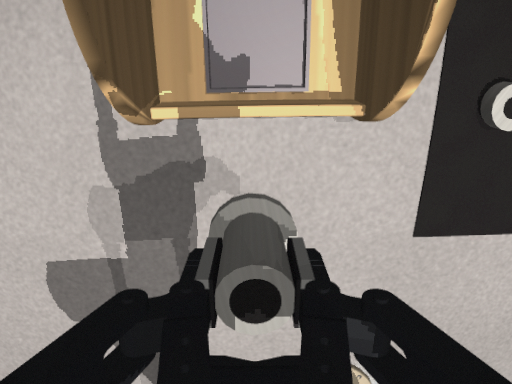

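The tray's front edge shows at rows 88–91, cols 208–306, and the sill at row 110. The path ahead is straight forward, between the side panels.

```bash
python3 - <<'E'
from h import *
s=manip.get_state();p=eyes.get_image('wrist')
a=onz(p,210,88,.026,s);b=onz(p,306,91,.026,s);print(a,b,(a+b)/2+[.05,0,0],np.degrees(np.arctan2(*(a-b)[[0,1]])), np.linalg.norm(a-b))
t=eyes.get_image('top')
for r in mark_of(t,'tray'): print(onz(t,r['point'][1],r['point'][0],.016))
f=p['frame'][0:130,150:370]; cv2.imwrite('pics/w5c.png',cv2.resize(f[:,:,::-1],None,fx=3.6,fy=3.6))
g=t['frame'][70:220,90:230]; cv2.imwrite('pics/t5c.png',cv2.resize(g[:,:,::-1],None,fx=4,fy=4,interpolation=2))
print(s['position'])
E
```

```text
[0.52765438 0.14425557 0.026     ] [0.52375441 0.0423212  0.026     ] [0.57570439 0.09328839 0.026     ] 2.191044327063492 0.10200894798101476
[0.58798704 0.10222113 0.016     ]
[0.76255576 0.16328779 0.016     ]
[0.47056005 0.1029931  0.25577754]
```

View pics/w5c.png

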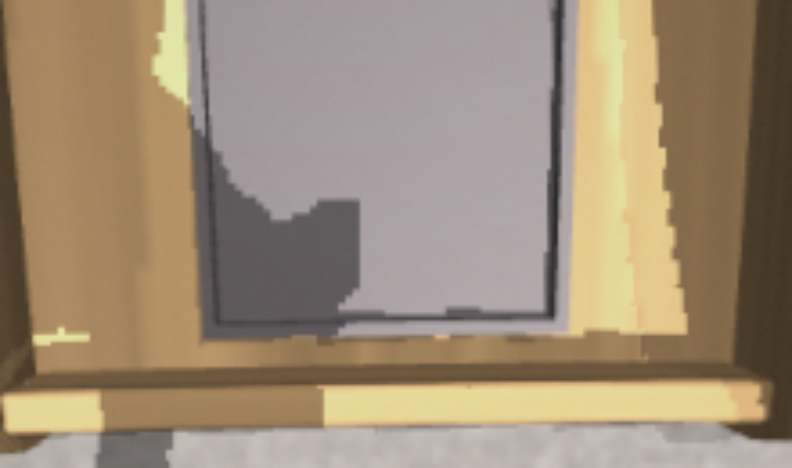

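View pics/t5c.png

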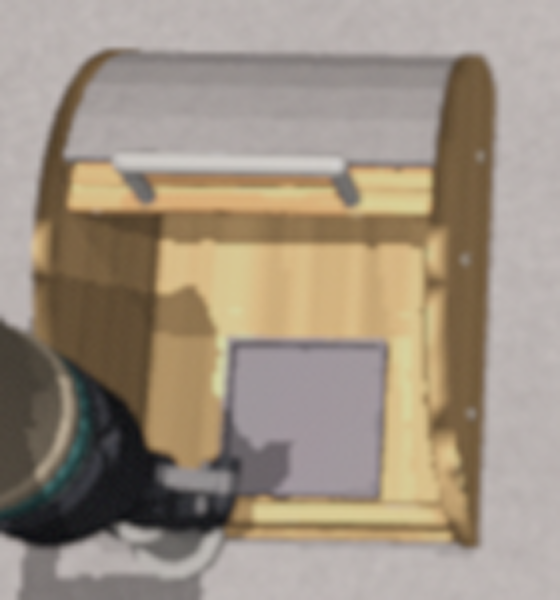

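```bash
python3 -m inch '[[-1,2,-20,0,0],[-1,2,-25,0,0],[-1,2,-25,0,0],[-1,2,-20,0,0],[-1,0,-12,0,0],[-1,0,0,0,0],[-1,0,0,0,0],[-1,0,0,0,0]]'; python3 - <<'E'
from h import *
s=manip.get_state(); M=R.from_quat(np.roll(s['ee_rot'],-1)).as_matrix()
print(s['position'],M.round(3).tolist(),M.T@(np.array([.575,.0945,.05])-s['position'])*1000)
s=manip.get_state();p=eyes.get_image('wrist');save(p,'w6.png'); 
for r in mark_of(p,'tray'): print(r,onz(p,r['point'][1],r['point'][0],.016,s))
E
```

```text
clock: 9.15
position: [0.5763, 0.0887, 0.254]
ee_rot: [-0.021, -0.702, 0.712, 0.011]
contact_force: [-0.3, -0.8, -3.5]
width: 0.0306
[0.57634193 0.08874949 0.25395014] [[-0.014, -0.999, -0.045], [-1.0, 0.015, -0.015], [0.015, 0.045, -0.999]] [ -8.82295574  -7.74862154 203.69742827]
{'point': [138.9, 247.2], 'confidence': 0.57} [0.57744141 0.09150125 0.016     ]
```

View pics/w6.png

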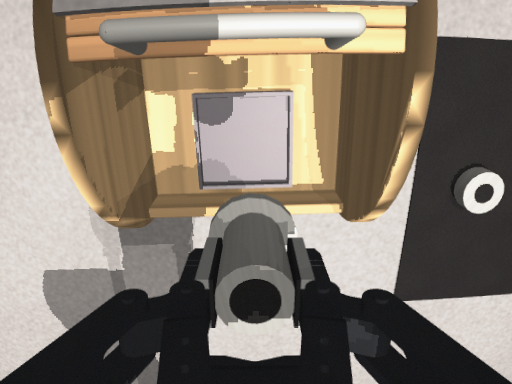

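The whole tray shows (cols 195–293, rows 91–187), with the pull bar at row 27, cols 101–365. I'll measure both.

```bash
python3 - <<'E'
from h import *
s=manip.get_state();p=eyes.get_image('wrist')
f=p['frame'][0:200,90:380]; cv2.imwrite('pics/w6c.png',cv2.resize(f[:,:,::-1],None,fx=2.7,fy=2.7))
C=[onz(p,c,r,.026,s) for c,r in [(194,92),(292,91),(293,185),(200,188)]]
print(np.round(C,4).tolist(),np.mean(C,0))
for c,r in [(103,29),(365,25),(234,27)]:
  print(onz(p,c,r,.213,s))
print(s['position'])
E
```

```text
[[0.6309, 0.1469, 0.026], [0.6301, 0.0431, 0.026], [0.5235, 0.0395, 0.026], [0.522, 0.1479, 0.026]] [0.57661163 0.09437908 0.026     ]
[0.67960085 0.16081875 0.213     ]
[0.67906611 0.0298548  0.213     ]
[0.6782018  0.09519792 0.213     ]
[0.57576042 0.08901009 0.25415998]
```

View pics/w6c.png

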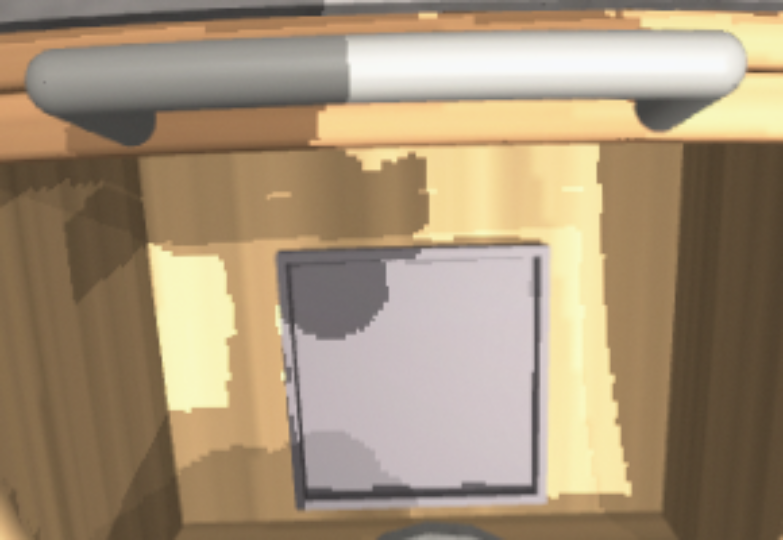

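```bash
python3 -m inch '[[-1,-2,-2,15,0],[-1,-2,-2,25,0],[-1,-1,-2,25,0],[-1,-1,-1,25,0],[-1,-1,-1,20,0],[-1,0,0,10,0],[-1,0,0,0,0],[-1,0,0,0,0],[-1,0,0,0,0]]'; python3 - <<'E'
from h import *
s=manip.get_state(); M=R.from_quat(np.roll(s['ee_rot'],-1)).as_matrix()
print(s['position'],M.round(3).tolist(),s['width'],M.T@(np.array([.577,.0945,.046])-s['position'])*1000)
E
```

```text
clock: 10.05
position: [0.5757, 0.096, 0.1367]
ee_rot: [-0.018, -0.703, 0.711, 0.008]
contact_force: [0.2, -0.0, -3.2]
width: 0.0306
[0.57570699 0.09602506 0.13668251] [[-0.012, -0.999, -0.036], [-1.0, 0.012, -0.014], [0.014, 0.036, -0.999]] 0.03062871009649105 [ 0.23198327 -4.53788399 90.59067155]
```

```bash
python3 -m inch '[[-1,0,-1,18,0],[-1,0,-1,20,0],[-1,0,-1,20,0],[-1,0,-1,12,0],[-1,0,0,0,0],[-1,0,0,0,0]]'; python3 - <<'E'
from h import *
s=manip.get_state(); M=R.from_quat(np.roll(s['ee_rot'],-1)).as_matrix()
print(s['position'],M.round(3).tolist(),s['width'],M.T@(np.array([.577,.0945,.046])-s['position'])*1000)
E
```

```text
clock: 10.55
position: [0.5861, 0.0955, 0.0758]
ee_rot: [-0.009, -0.703, 0.711, 0.0]
contact_force: [-0.3, -0.3, -2.1]
width: 0.0303
[0.5861319  0.09546157 0.07579037] [[-0.012, -1.0, -0.013], [-1.0, 0.012, -0.013], [0.013, 0.013, -1.0]] 0.030288539718164125 [ 0.68690402  8.73451754 29.91686344]
```

```bash
python3 -m inch '[[-1,0,5,8,0],[-1,0,3,8,0],[-1,0,0,8,0],[-1,0,0,0,0],[-1,0,0,0,0]]'; python3 - <<'E'
from h import *
s=manip.get_state(); M=R.from_quat(np.roll(s['ee_rot'],-1)).as_matrix()
print(s['position'],M.round(3).tolist(),s['width'],M.T@(np.array([.577,.0945,.044])-s['position'])*1000)
p=eyes.get_image('wrist');save(p,'w7.png')
E
```

```text
clock: 10.97
position: [0.5802, 0.0955, 0.0548]
ee_rot: [-0.006, -0.703, 0.711, -0.003]
contact_force: [-0.3, 0.8, -2.3]
width: 0.0306
[0.58016689 0.09548467 0.05482164] [[-0.012, -1.0, -0.004], [-1.0, 0.012, -0.012], [0.012, 0.004, -1.0]] 0.03059322008362079 [ 0.88929642  3.11184605 10.84583716]
```

View pics/w7.png

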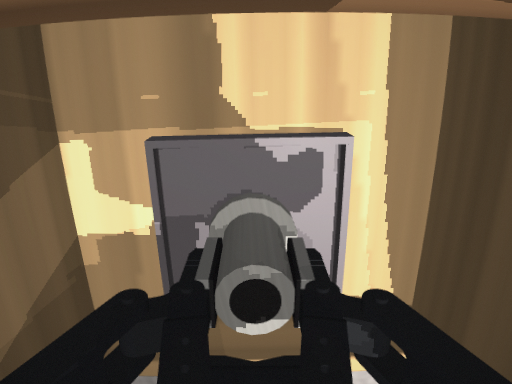

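The bush hangs over the middle of the tray (flange at (252,215), tray rim at cols 150–350). I'll lower it gently and watch the force.

```bash
python3 -m inch '[[-1,0,2,4,0],[-1,0,1,4,0],[-1,0,0,0,0],[-1,0,0,0,0]]';python3 -m inch '[[-1,0,0,2,0],[-1,0,0,0,0]]';
```

```text
clock: 11.35
position: [0.5773, 0.0955, 0.0465]
ee_rot: [-0.005, -0.703, 0.711, -0.003]
contact_force: [0.1, 0.5, -2.2]
width: 0.0306
clock: 11.52
position: [0.5774, 0.0954, 0.0444]
ee_rot: [-0.005, -0.703, 0.711, -0.003]
contact_force: [-0.6, -0.4, -3.6]
width: 0.0306
```

```bash
python3 -m inch '[[-1,0,0,2,0],[-1,0,0,0,0]]';python3 -m inch '[[-1,0,0,2,0],[-1,0,0,0,0]]'
```

```text
clock: 11.68
position: [0.5779, 0.0955, 0.0444]
ee_rot: [-0.005, -0.703, 0.711, -0.004]
contact_force: [0.5, -1.1, -2.5]
width: 0.0301
clock: 11.85
position: [0.5786, 0.0956, 0.0442]
ee_rot: [-0.004, -0.703, 0.711, -0.004]
contact_force: [-0.0, -0.3, -3.7]
width: 0.0303
```

```bash
python3 -m inch '[[-1,0,0,4,0],[-1,0,0,0,0]]'
```

```text
clock: 12.02
position: [0.5792, 0.0958, 0.0448]
ee_rot: [-0.003, -0.703, 0.711, -0.005]
contact_force: [0.8, 0.2, -2.6]
width: 0.0298
```

```bash
python3 -m inch '[[-1,0,0,4,0],[-1,0,0,0,0]]'; python3 - <<'E'
from h import *
p=eyes.get_image('scene');f=p['frame'][180:340,110:280]; cv2.imwrite('pics/s8.png',cv2.resize(f[:,:,::-1],None,fx=3.6,fy=3.6))
p=eyes.get_image('wrist');save(p,'w8.png');print(manip.get_state()['contact_force'],manip.get_state()['position'])
E
```

```text
clock: 12.18
position: [0.5804, 0.096, 0.0444]
ee_rot: [-0.002, -0.703, 0.711, -0.007]
contact_force: [-0.5, 0.5, -2.4]
width: 0.0307
[-1.44803475 -0.19211308  6.37605542] [0.58034953 0.09606787 0.04367832]
```

View pics/s8.png

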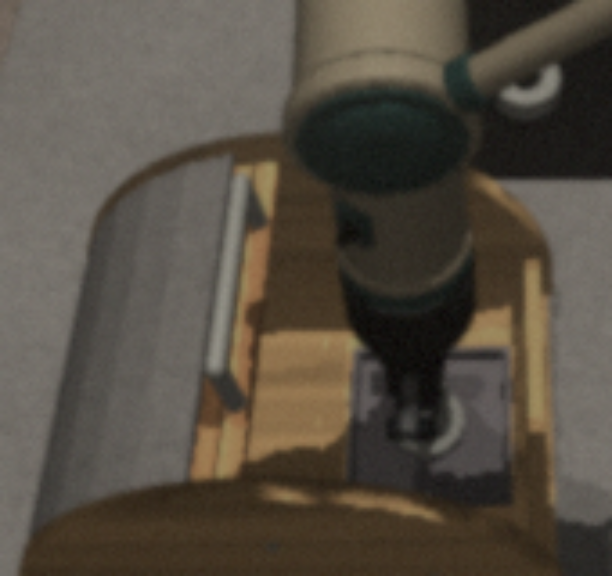

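View pics/w8.png

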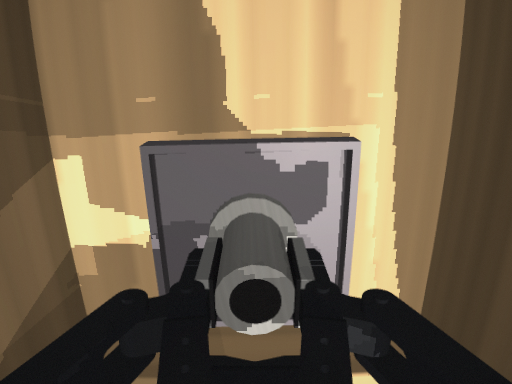

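The force has gone from −3 to +6 N, so the flange is on the tray floor. I'll release and rise straight up.

```bash
python3 -m inch '[[0.3,0,0,0,0],[0.3,0,0,0,0],[0.3,0,0,0,0],[0.6,0,0,0,0],[0.6,0,0,0,0]]'; python3 - <<'E'
from h import *
p=eyes.get_image('wrist');save(p,'w9.png')
s=manip.get_state(); M=R.from_quat(np.roll(s['ee_rot'],-1)).as_matrix(); print(s['position'],M.round(3).tolist())
E
```

```text
clock: 12.7
position: [0.5804, 0.0959, 0.0413]
ee_rot: [-0.002, -0.703, 0.711, -0.006]
contact_force: [0.6, -0.4, 0.5]
width: 0.0682
[0.58033534 0.09588134 0.0412922 ] [[-0.012, -1.0, 0.005], [-1.0, 0.012, -0.011], [0.011, -0.005, -1.0]]
```

View pics/w9.png

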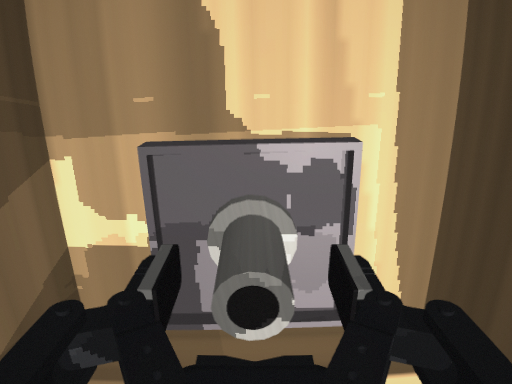

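The bush is released and stands upright in the tray at (252,250), clear of both fingers. Going up.

```bash
python3 -m inch '[[0.6,0,0,-15,0],[0.6,0,0,-25,0],[0.6,0,0,-35,0],[0.6,0,0,-35,0],[0.6,0,0,-35,0],[0.6,0,0,-35,0],[0.6,0,0,-35,0],[0.6,0,0,-30,0],[0.6,0,0,-10,0],[0.6,0,0,0,0],[0.6,0,0,0,0],[0.6,0,0,0,0]]'; python3 - <<'E'
from h import *
s=manip.get_state();p=eyes.get_image('wrist');save(p,'w10.png')
M=R.from_quat(np.roll(s['ee_rot'],-1)).as_matrix(); print(s['position'],M.round(3).tolist())
for r in mark_of(p,'tray'): print(r,onz(p,r['point'][1],r['point'][0],.016,s))
for r in mark_of(p,'handle'): print(r,onz(p,r['point'][1],r['point'][0],.213,s))
E
```

```text
clock: 13.75
position: [0.5776, 0.0986, 0.3042]
ee_rot: [-0.006, -0.703, 0.711, -0.003]
contact_force: [-0.0, -0.4, -0.3]
width: 0.0686
[0.57757378 0.098593   0.30419921] [[-0.012, -1.0, -0.004], [-1.0, 0.012, -0.012], [0.012, 0.004, -1.0]]
{'point': [41.1, 251.6], 'confidence': 0.66} [0.67973788 0.09627151 0.213     ]
```

View pics/w10.png

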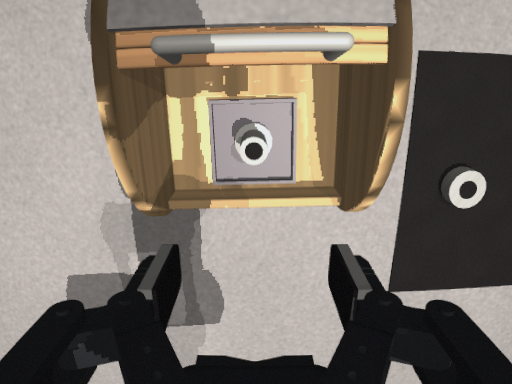

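The bush stands in the middle of the tray at (253,146), with the bar at row 43. I'll re-measure tray and bar from this almost level pose.

```bash
python3 - <<'E'
from h import *
s=manip.get_state();p=eyes.get_image('wrist');t=eyes.get_image('top')
f=p['frame'][20:200,140:370]; cv2.imwrite('pics/w10c.png',cv2.resize(f[:,:,::-1],None,fx=3.3,fy=3.3))
C=np.array([onz(p,c,r,.026,s) for c,r in [(208,99),(296,98),(296,183),(211,184)]]);print(np.round(C,4).tolist(),C.mean(0))
L=np.array([onz(p,c,r,.213,s) for c,r in [(153,46),(353,42)]]);print(L,L.mean(0))
print('bush',onz(p,253.5,150,.078,s))
E
```

```text
[[0.6298, 0.149, 0.026], [0.6295, 0.0423, 0.026], [0.5209, 0.0396, 0.026], [0.5213, 0.1509, 0.026]] [0.5753564  0.09544187 0.026     ]
[[0.67741755 0.16029495 0.213     ]
 [0.67836781 0.03013813 0.213     ]] [0.67789268 0.09521654 0.213     ]
bush [0.57720295 0.09504936 0.078     ]
```

View pics/w10c.png

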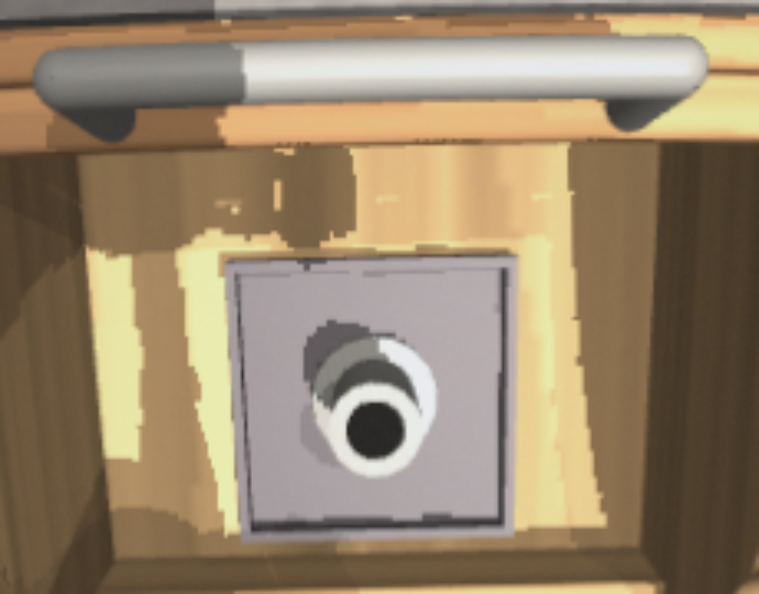

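Tray centre is about (0.5755, 0.0953) and the bar about (0.679, 0.095, 0.2136), so the shutter is at about 1.38. The bush is at (0.577, 0.095). Next I turn the jaws to straddle the bar front and back.

```bash
python3 -m inch '[[0.3,0,0,0,-7],[0.3,0,0,0,-7],[0.3,0,0,0,-7],[0.3,0,0,0,-7],[0.3,0,0,0,-7],[0.3,0,0,0,-7],[0.3,0,0,0,-7],[0.3,0,0,0,-7],[0.3,0,0,0,-7],[0.3,0,0,0,-7],[0.3,0,0,0,-7],[0.3,0,0,0,-7],[0.3,0,0,0,-5],[0.3,0,0,0,0],[0.3,0,0,0,0],[0.3,0,0,0,0]]'; python3 - <<'E'
from h import *
s=manip.get_state()
M=R.from_quat(np.roll(s['ee_rot'],-1)).as_matrix(); print(s['position'],M.round(3).tolist(),M.T@(np.array([.679,.095,.2])-s['position'])*1000)
E
```

```text
clock: 15.33
position: [0.5731, 0.0981, 0.2886]
ee_rot: [0.007, 1.0, 0.005, -0.016]
contact_force: [0.1, 0.1, 0.0]
width: 0.056
[0.57314564 0.09809988 0.28863097] [[0.999, 0.01, -0.033], [0.01, -1.0, -0.013], [-0.033, 0.013, -0.999]] [108.67348194   2.99882382  85.1544846 ]
```

```bash
python3 -m inch '[[0.3,15,1,0,0],[0.3,25,1,0,0],[0.3,25,1,0,0],[0.3,20,0,0,0],[0.3,15,0,0,0],[0.3,5,0,0,0],[0.3,0,0,0,0],[0.3,0,0,0,0],[0.3,0,0,0,0]]'; python3 - <<'E'
from h import *
s=manip.get_state();p=eyes.get_image('wrist');save(p,'w11.png')
M=R.from_quat(np.roll(s['ee_rot'],-1)).as_matrix(); print(s['position'],M.round(3).tolist(),M.T@(np.array([.679,.095,.2])-s['position'])*1000)
E
```

```text
clock: 16.08
position: [0.6792, 0.0957, 0.2826]
ee_rot: [0.007, 1.0, -0.001, -0.019]
contact_force: [-0.0, 0.4, -0.3]
width: 0.0553
[0.67924053 0.09571397 0.28257438] [[0.999, -0.003, -0.039], [-0.003, -1.0, -0.014], [-0.039, 0.014, -0.999]] [ 2.97682627 -0.41063842 82.52312571]
```

View pics/w11.png

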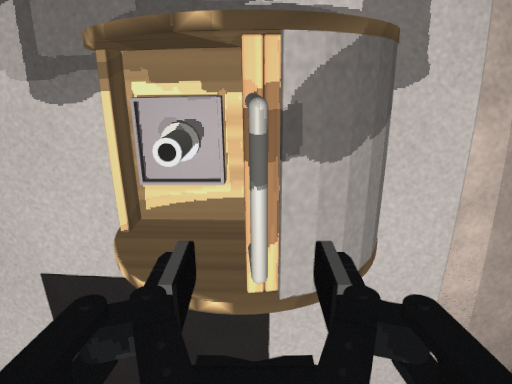

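The bar runs straight between the jaws (col 258, with the fingers at 190 and 320). Descending over it.

```bash
python3 -m inch '[[0.3,1,0,15,0],[0.3,1,0,20,0],[0.3,0,0,20,0],[0.3,0,0,10,0],[0.3,0,0,0,0],[0.3,0,0,0,0],[0.3,0,0,0,0]]'; python3 - <<'E'
from h import *
s=manip.get_state();p=eyes.get_image('wrist');save(p,'w12.png')
M=R.from_quat(np.roll(s['ee_rot'],-1)).as_matrix(); print(s['position'],M.round(3).tolist(),M.T@(np.array([.679,.095,.2])-s['position'])*1000)
E
```

```text
clock: 16.72
position: [0.6745, 0.0956, 0.2216]
ee_rot: [0.007, 1.0, -0.001, -0.017]
contact_force: [-0.5, -0.0, 0.2]
width: 0.0556
[0.67453874 0.09559404 0.2216463 ] [[0.999, -0.003, -0.033], [-0.003, -1.0, -0.013], [-0.033, 0.013, -0.999]] [ 5.18217748  0.29632531 21.4912775 ]
```

View pics/w12.png

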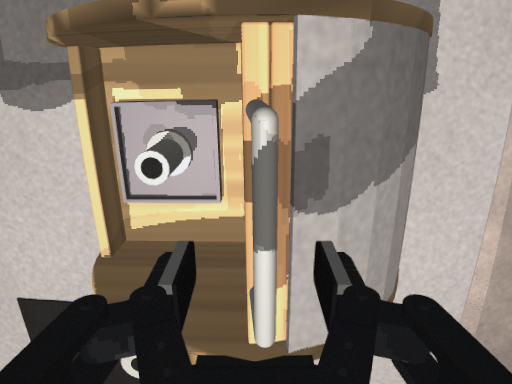

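The bar is at col 265, so I need about 5 mm more in x and 20 mm down.

```bash
python3 -m inch '[[0.3,3,0,10,0],[0.3,2,0,10,0],[0.3,0,0,3,0],[0.3,0,0,0,0],[0.3,0,0,0,0],[0.3,0,0,0,0]]'; python3 - <<'E'
from h import *
s=manip.get_state();p=eyes.get_image('wrist');save(p,'w13.png')
M=R.from_quat(np.roll(s['ee_rot'],-1)).as_matrix(); print(s['position'],M.round(3).tolist(),M.T@(np.array([.679,.095,.2])-s['position'])*1000)
E
```

```text
clock: 17.27
position: [0.6813, 0.0953, 0.1993]
ee_rot: [0.006, 1.0, -0.002, -0.014]
contact_force: [-0.5, 0.0, -0.3]
width: 0.0557
[0.68128852 0.09532972 0.19927691] [[1.0, -0.003, -0.027], [-0.003, -1.0, -0.013], [-0.027, 0.013, -1.0]] [-2.30629204  0.34559634 -0.65609206]
```

View pics/w13.png

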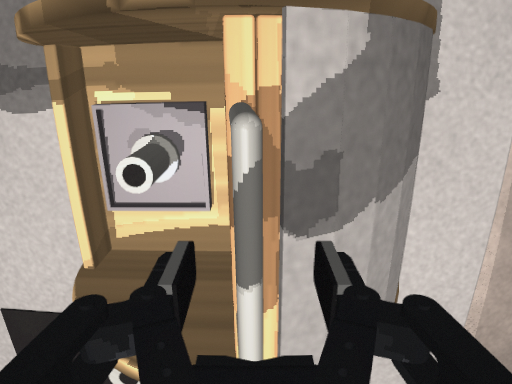

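The bar lies between the jaws at col 248. I'll close on it lightly.

```bash
python3 -m inch '[[-1,0,0,0,0],[-1,0,0,0,0],[-1,0,0,0,0],[-1,0,0,0,0],[-1,0,0,0,0],[-1,0,0,0,0],[-1,0,0,0,0]]' 30; python3 - <<'E'
from h import *
s=manip.get_state();p=eyes.get_image('wrist');save(p,'w14.png')
M=R.from_quat(np.roll(s['ee_rot'],-1)).as_matrix(); print(s['position'],M.round(3).tolist(),s['contact_force'])
E
```

```text
clock: 17.9
position: [0.6813, 0.0954, 0.2]
ee_rot: [0.006, 1.0, -0.001, -0.013]
contact_force: [-0.1, -0.7, -0.6]
width: 0.011
[0.68131318 0.09535668 0.19998253] [[1.0, -0.002, -0.027], [-0.003, -1.0, -0.013], [-0.027, 0.013, -1.0]] [-0.14057199 -0.71695176 -0.58428531]
```

View pics/w14.png

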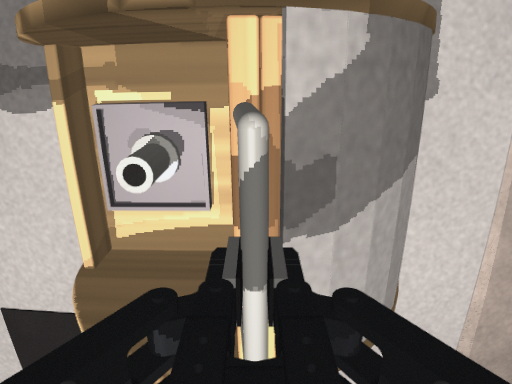

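It's gripped on the bar (opening 11 mm). Now I'll follow the arc forward in short steps.

```bash
cat > arc.py <<'E'
from h import *
import sys
s=manip.get_state(); M=R.from_quat(np.roll(s['ee_rot'],-1)).as_matrix()
b=np.array(s['position'])-M[:,2]*.0136
ax=np.array([.6555,.020]); d=np.array([ax[0]-b[0],b[2]-ax[1]]); r=np.hypot(*d); f=np.arctan2(*d)
print('bar',b.round(4),'r',r.round(4),'phi',f.round(3),'q',(1.257-f).round(3),'F',s['contact_force'].round(1),'w',round(s['width'],4),'z',M[:,2].round(3),'yaw',np.degrees(np.arctan2(M[1,0],M[0,0])).round(1))
st=float(sys.argv[1]) if len(sys.argv)>1 else .06
for k in range(1,7):
    g=min(f+st*k,1.265); p0=f+st*(k-1)
    t=np.array([ax[0]-.195*np.sin(g),.0953,ax[1]+.195*np.cos(g)])
    prev=b if k==1 else q
    print(round(g,3),(M.T@(t-prev)*1000).round(1)); q=t
E
python3 -m inch '[[-1,-10,0,-1,0],[-1,-12,0,-1,0],[-1,-12,0,0,0],[-1,-12,0,1,0],[-1,0,0,0,0]]'; python3 arc.py
```

```text
clock: 18.37
position: [0.6478, 0.0951, 0.2021]
ee_rot: [0.006, 1.0, -0.001, 0.003]
contact_force: [-1.6, 0.3, -3.4]
width: 0.0111
bar [0.6477 0.0952 0.2157] r 0.1959 phi 0.04 q 1.217 F [-1.6  0.3 -3.4] w 0.0111 z [ 0.005 -0.013 -1.   ] yaw -0.1
0.1 [-11.6  -0.1   1.6]
0.16 [-11.6   0.    1.5]
0.22 [-11.5   0.    2.1]
0.28 [-11.4  -0.    2.8]
0.34 [-11.2  -0.    3.5]
0.4 [-10.9  -0.    4.2]
```

```bash
python3 -m inch '[[-1,-13,0,1,0],[-1,-13,0,2,0],[-1,-13,0,3,0],[-1,-13,0,3,0],[-1,0,0,0,0]]'; python3 arc.py .065
```

```text
clock: 18.78
position: [0.6111, 0.0948, 0.1978]
ee_rot: [0.006, 1.0, -0.001, 0.023]
contact_force: [-2.4, 0.5, -5.5]
width: 0.011
bar [0.6105 0.0949 0.2114] r 0.1966 phi 0.231 q 1.026 F [-2.4  0.5 -5.5] w 0.011 z [ 0.045 -0.012 -0.999] yaw -0.1
0.296 [-12.1  -0.4   4.3]
0.361 [-12.2  -0.    3.5]
0.426 [-11.9  -0.    4.3]
0.491 [-11.6  -0.    5.1]
0.556 [-11.3  -0.    5.8]
0.621 [-10.8  -0.1   6.6]
```

```bash
python3 -m inch '[[-1,-13,0,5,0],[-1,-13,0,5,0],[-1,-13,0,6,0],[-1,-12,0,6,0],[-1,0,0,0,0]]' 20; python3 arc.py .065
```

```text
clock: 19.2
position: [0.578, 0.0945, 0.1859]
ee_rot: [0.006, 0.999, -0.001, 0.044]
contact_force: [1.1, 0.5, -12.5]
width: 0.0103
bar [0.5768 0.0947 0.1994] r 0.1959 phi 0.413 q 0.844 F [  1.1   0.5 -12.5] w 0.0103 z [ 0.087 -0.011 -0.996] yaw -0.1
0.478 [-11.6  -0.6   5.3]
0.543 [-11.6  -0.    5.2]
0.608 [-11.2  -0.    5.9]
0.673 [-10.8  -0.1   6.7]
0.738 [-10.3  -0.1   7.3]
0.803 [-9.8 -0.1  8. ]
```

```bash
python3 -m inch '[[-1,-12,0,7,0],[-1,-12,0,7,0],[-1,-12,0,8,0],[-1,-11,0,8,0],[-1,0,0,0,0]]' 20; python3 arc.py .065; python3 -c "
from h import *
s=manip.get_state();print(s['moment'],s['qpos'].round(2))"
```

```text
clock: 19.62
position: [0.5446, 0.0942, 0.1658]
ee_rot: [0.006, 0.998, -0.001, 0.057]
contact_force: [3.6, 0.6, -12.3]
width: 0.0108
bar [0.5431 0.0944 0.1794] r 0.195 phi 0.614 q 0.643 F [  3.6   0.6 -12.3] w 0.0108 z [ 0.114 -0.011 -0.993] yaw -0.1
0.679 [-10.9  -1.    6.5]
0.744 [-10.5  -0.1   7.1]
0.809 [-10.   -0.1   7.8]
0.874 [-9.5 -0.1  8.4]
0.939 [-8.9 -0.1  9. ]
1.004 [-8.3 -0.1  9.6]
[-0.01643292 -0.37932294  0.10142147] [ 0.06  0.23  1.74 -0.02  1.05  0.07]
```

```bash
python3 -m inch '[[-1,-11,0,9,0],[-1,-11,0,10,0],[-1,-10,0,10,0],[-1,-10,0,11,0],[-1,0,0,0,0]]' 20; python3 arc.py .065
```

```text
clock: 20.03
position: [0.5077, 0.094, 0.1301]
ee_rot: [0.006, 0.998, -0.001, 0.057]
contact_force: [3.9, -0.9, -9.0]
width: 0.0108
bar [0.5061 0.0941 0.1436] r 0.1939 phi 0.88 q 0.377 F [ 3.9 -0.9 -9. ] w 0.0108 z [ 0.113 -0.011 -0.994] yaw -0.1
0.945 [-9.6 -1.2  8.3]
1.01 [-8.2 -0.1  9.6]
1.075 [-7.6 -0.1 10.1]
1.14 [-6.9 -0.1 10.6]
1.205 [-6.2 -0.1 11. ]
1.265 [-5.1 -0.1 10.6]
```

```bash
python3 -m inch '[[-1,-9,0,9,0],[-1,-8,0,10,0],[-1,-8,0,11,0],[-1,-7,0,11,0],[-1,0,0,0,0]]' 20; python3 arc.py .05
```

```text
clock: 20.45
position: [0.4824, 0.0938, 0.0892]
ee_rot: [0.006, 0.998, -0.001, 0.055]
contact_force: [0.5, -0.5, -5.6]
width: 0.0104
bar [0.4809 0.0939 0.1027] r 0.1932 phi 1.128 q 0.129 F [ 0.5 -0.5 -5.6] w 0.0104 z [ 0.109 -0.012 -0.994] yaw -0.1
1.178 [-6.4 -1.5  7.5]
1.228 [-4.5 -0.1  8.7]
1.265 [-3.  -0.1  6.5]
1.265 [0. 0. 0.]
1.265 [0. 0. 0.]
1.265 [0. 0. 0.]
```

```bash
python3 -m inch '[[-1,-6,0,9,0],[-1,-5,0,9,0],[-1,-2,0,6,0],[-1,0,0,0,0]]' 25; python3 arc.py .05; python3 - <<'E'
from h import *
p=eyes.get_image('scene');f=p['frame'][160:350,90:300]; cv2.imwrite('pics/s15.png',cv2.resize(f[:,:,::-1],None,fx=3.2,fy=3.2))
p=eyes.get_image('wrist');save(p,'w15.png')
E
```

```text
clock: 20.78
position: [0.4728, 0.0937, 0.0648]
ee_rot: [0.006, 0.999, -0.002, 0.051]
contact_force: [-0.3, 0.1, -4.1]
width: 0.0104
bar [0.4714 0.0938 0.0783] r 0.1931 phi 1.264 q -0.007 F [-0.3  0.1 -4.1] w 0.0104 z [ 0.103 -0.012 -0.995] yaw -0.2
1.265 [-1.8 -1.5 -0.6]
1.265 [0. 0. 0.]
1.265 [0. 0. 0.]
1.265 [0. 0. 0.]
1.265 [0. 0. 0.]
1.265 [0. 0. 0.]
```

View pics/s15.png

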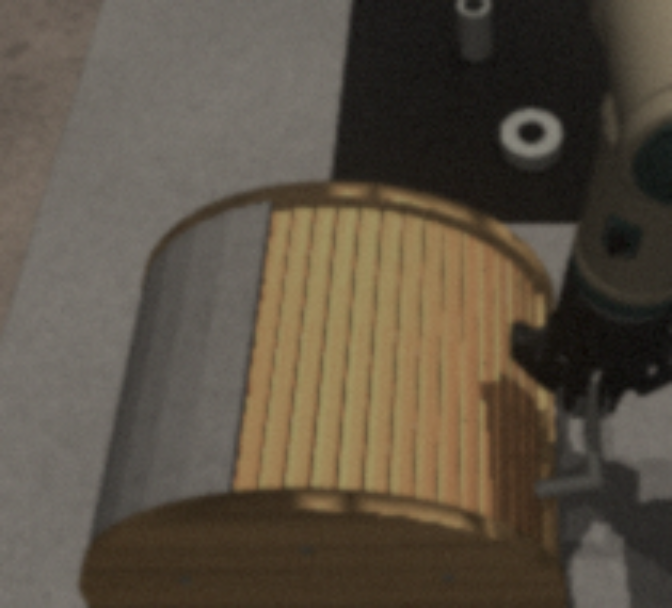

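View pics/w15.png

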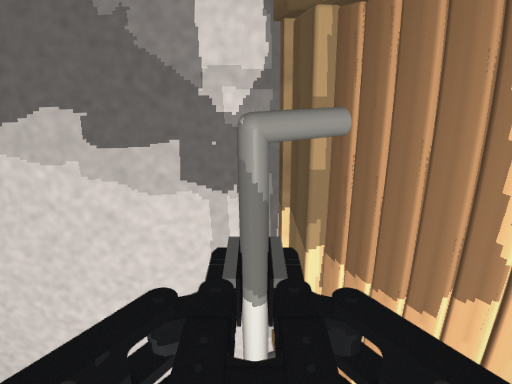

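The slats cover the opening and my estimate is about shut. I'll press on a little to feel for the end stop.

```bash
python3 -m inch '[[-1,-1,0,6,0],[-1,0,0,0,0]]' 30; python3 arc.py .05 | head -1;  python3 -m inch '[[-1,-1,0,6,0],[-1,-1,0,6,0]]'; python3 arc.py .05|head -1; python3 - <<'E'
from h import *
p=eyes.get_image('wrist');save(p,'w16.png')
E
```

```text
clock: 21.05
position: [0.4735, 0.0937, 0.0626]
ee_rot: [0.006, 0.999, -0.002, 0.052]
contact_force: [-0.6, 0.5, -4.6]
width: 0.0109
bar [0.4721 0.0939 0.0762] r 0.1918 phi 1.274 q -0.017 F [-0.6  0.5 -4.6] w 0.0109 z [ 0.104 -0.012 -0.995] yaw -0.2
clock: 21.22
position: [0.4735, 0.0937, 0.0586]
ee_rot: [0.006, 0.999, -0.001, 0.053]
contact_force: [-24.8, -0.4, 62.1]
width: 0.0108
bar [0.472  0.0939 0.0721] r 0.1907 phi 1.294 q -0.037 F [-24.8  -0.4  62.1] w 0.0108 z [ 0.106 -0.012 -0.994] yaw -0.1
```

View pics/w16.png

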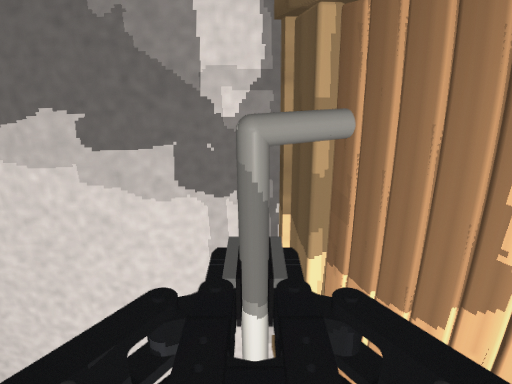

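The force jumped to +62 N, so the shutter is at its stop. I'll ease off and let go with a small opening.

```bash
python3 -m inch '[[-1,0,0,-3,0],[-0.35,0,0,0,0],[-0.35,0,0,0,0],[-0.35,0,0,0,0]]'; python3 arc.py|head -1; python3 - <<'E'
from h import *
p=eyes.get_image('wrist');save(p,'w17.png')
E
```

```text
clock: 21.6
position: [0.4793, 0.0939, 0.0654]
ee_rot: [0.006, 0.998, -0.002, 0.06]
contact_force: [0.8, 0.3, 0.2]
width: 0.0277
bar [0.4776 0.0941 0.0789] r 0.1874 phi 1.251 q 0.006 F [0.8 0.3 0.2] w 0.0277 z [ 0.12  -0.011 -0.993] yaw -0.2
```

View pics/w17.png

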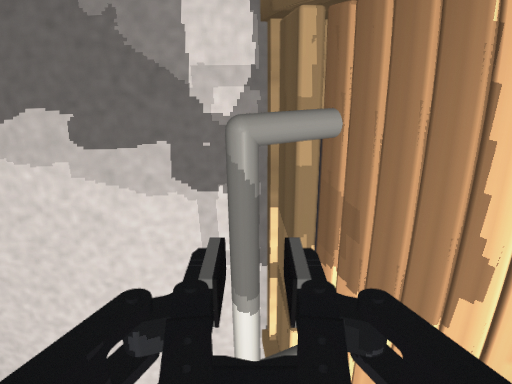

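The bar is free, closer to the front finger (col 243, fingers at 222 and 285). I'll centre on it and then withdraw along the fingers.

```bash
python3 -m inch '[[-0.25,-3,0,0,0],[-0.25,-1,0,0,0],[-0.25,0,0,0,0]]'; python3 arc.py|head -1; python3 - <<'E'
from h import *
p=eyes.get_image('wrist');save(p,'w18.png')
E
```

```text
clock: 21.9
position: [0.4746, 0.0938, 0.0632]
ee_rot: [0.006, 0.998, -0.002, 0.058]
contact_force: [-0.7, -0.3, 0.1]
width: 0.0318
bar [0.4731 0.094  0.0767] r 0.1911 phi 1.269 q -0.012 F [-0.7 -0.3  0.1] w 0.0318 z [ 0.117 -0.011 -0.993] yaw -0.2
```

View pics/w18.png

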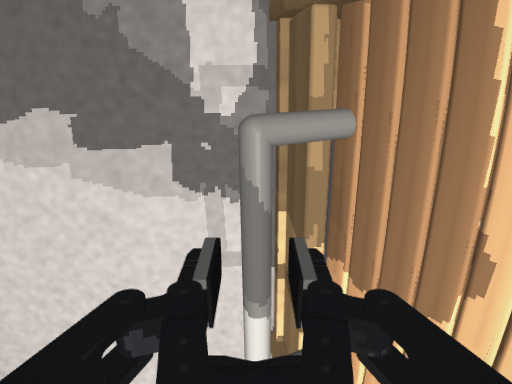

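The bar is centred now (col 257). Withdrawing.

```bash
python3 -m inch '[[-0.25,0,0,-10,0],[-0.25,0,0,-12,0],[-0.25,0,0,-15,0],[-0.25,0,0,-20,0],[-0.25,-5,0,-30,0],[-0.25,-15,0,-35,0],[-0.25,-20,0,-35,0],[-0.25,-20,0,-30,0],[-0.25,-20,0,-10,0],[-0.25,0,0,0,0],[-0.25,0,0,0,0],[-0.25,0,0,0,0]]'; python3 - <<'E'
from h import *
S=eyes.get_image('scene');T=eyes.get_image('top');s=manip.get_state();W=eyes.get_image('wrist');save(W,'w19.png')
print(s['position'],s['contact_force'])
cv2.imwrite('pics/s19.png',cv2.resize(S['frame'][150:360,80:320,::-1],None,fx=3,fy=3))
for n,p,st in (('s',S,None),('t',T,None),('w',W,s)):
    e=proj(p,[.5755+.08-.185,.0953,.080],st); print(n,'expected bar',e,[ (r['point'][::-1],round(r['confidence'],2)) for r in mark_of(p,'handle')])
E
```

```text
clock: 22.95
position: [0.3677, 0.0963, 0.2558]
ee_rot: [0.006, 0.998, -0.002, 0.055]
contact_force: [-0.4, -0.0, -0.3]
width: 0.0326
[0.368065  0.0962615 0.2551876] [ 0.52064725 -0.14903224 -0.23215924]
s expected bar [274.36446887 284.37300448] [([275.2, 284.3], 0.89)]
t expected bar [157.31335868 209.59098877] [([155.9, 207.9], 0.71)]
w expected bar [337.51958671 157.26072053] [([340.4, 161.1], 0.74)]
```

View pics/s19.png

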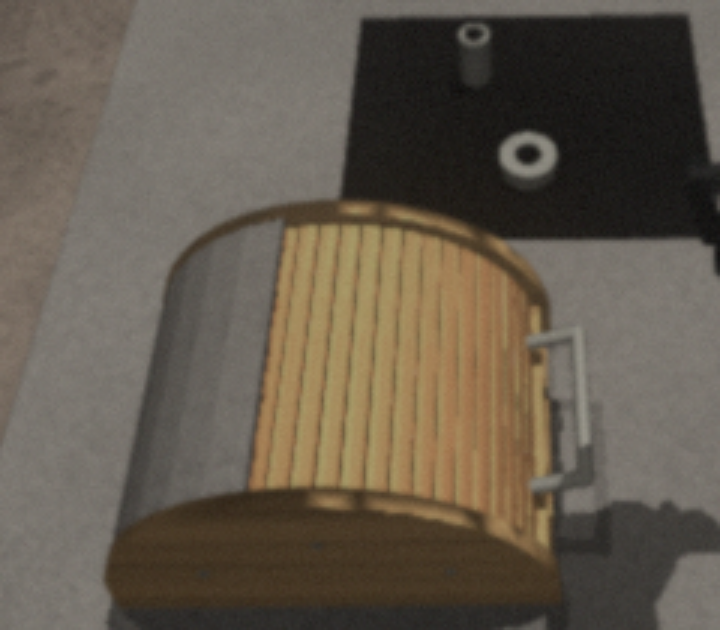

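View pics/w19.png

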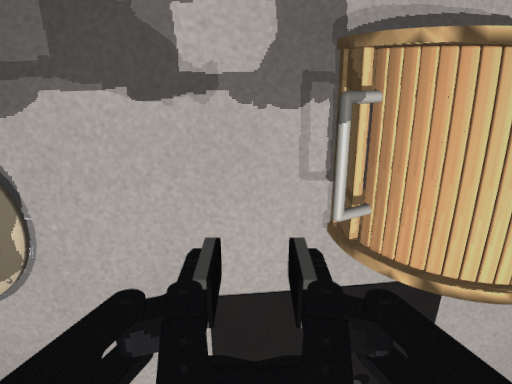

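The bar sits where a fully shut shutter would put it, within a pixel or so in each view. My 3 mm ease-off while still gripped could have lifted it slightly, though. I'll check more precisely.

```bash
python3 - <<'E'
from h import *
S=eyes.get_image('scene');s=manip.get_state();W=eyes.get_image('wrist')
def draw(p,st,box,k,n):
    x0,y0,x1,y1=box
    im=cv2.resize(p['frame'][y0:y1,x0:x1,::-1],None,fx=k,fy=k,interpolation=cv2.INTER_CUBIC)
    for q,c in ((0,(0,0,255)),(.04,(255,0,0))):
        f=1.257-q
        for dy in np.linspace(-.055,.055,12):
            u=proj(p,[.6555-.195*np.sin(f),.0953+dy,.02+.195*np.cos(f)],st); cv2.circle(im,(int((u[0]-x0+.5)*k),int((u[1]-y0+.5)*k)),2,c,-1)
    cv2.imwrite('pics/'+n,im)
draw(S,None,(245,240,305,330),6,'sq.png'); draw(W,s,(310,60,400,240),3.3,'wq.png')
a=cv2.imread('pics/sq.png');b=cv2.imread('pics/wq.png');h=max(a.shape[0],b.shape[0])
pad=lambda i:cv2.copyMakeBorder(i,0,h-i.shape[0],0,0,0)
cv2.imwrite('pics/q.png',np.hstack([pad(a),pad(b)]))
M=R.from_quat(np.roll(s['ee_rot'],-1)).as_matrix(); print(s['position'],M.T@(np.array([.4705,.0953,.12])-s['position'])*1000)
E
```

```text
[0.36797291 0.09626103 0.25518104] [ 87.42717035  -1.10628548 145.40256591]
```

View pics/q.png

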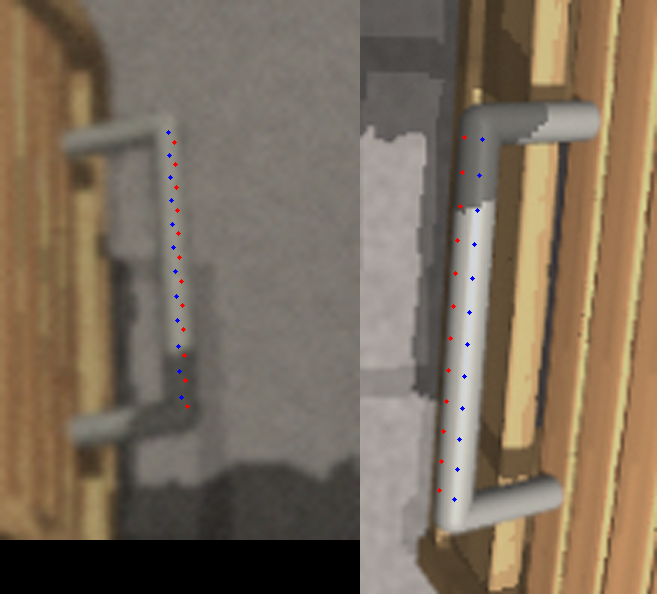

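The overlay leaves the bar between q=0 (red) and q≈0.04 (blue), so I can't rule out a small lift. I'll press it down from above with shut fingertips to be sure.

```bash
python3 -m inch '[[-1,15,0,0,0],[-1,25,0,15,0],[-1,25,0,25,0],[-1,15,0,30,0],[-1,5,0,30,0],[-1,0,0,15,0],[-1,0,0,0,0],[-1,0,0,0,0],[-1,0,0,0,0]]'; python3 - <<'E'
from h import *
s=manip.get_state();W=eyes.get_image('wrist');save(W,'w20.png')
M=R.from_quat(np.roll(s['ee_rot'],-1)).as_matrix(); print(s['position'],M[:,2],M.T@(np.array([.4715,.0953,.086])-s['position'])*1000)
E
```

```text
clock: 24.1
position: [0.4817, 0.0943, 0.147]
ee_rot: [0.005, 0.998, -0.003, 0.059]
contact_force: [0.2, -0.0, -0.5]
width: -0.0002
[0.48170545 0.0942933  0.14702973] [ 0.11829012 -0.01099847 -0.99291816] [-17.361269    -1.57588995  59.37924741]
```

View pics/w20.png

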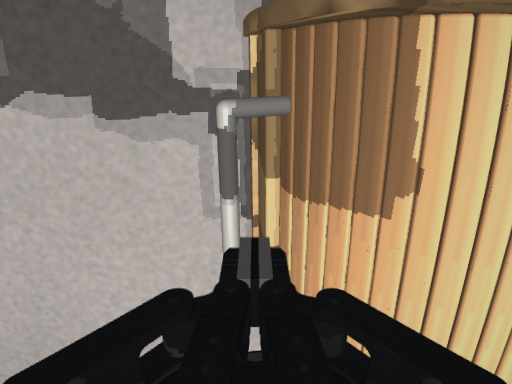

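The fingers are shut and about 17 mm behind the bar (bar at col 231, tips at col 255). Shifting and lowering.

```bash
python3 -m inch '[[-1,-9,0,8,0],[-1,-8,0,12,0],[-1,0,0,14,0],[-1,0,0,8,0],[-1,0,0,0,0],[-1,0,0,0,0],[-1,0,0,0,0]]'; python3 - <<'E'
from h import *
s=manip.get_state();W=eyes.get_image('wrist');save(W,'w21.png')
M=R.from_quat(np.roll(s['ee_rot'],-1)).as_matrix(); print(s['position'],M[:,2],M.T@(np.array([.4715,.0953,.086])-s['position'])*1000)
E
```

```text
clock: 24.73
position: [0.4764, 0.0948, 0.1126]
ee_rot: [0.005, 0.998, -0.002, 0.07]
contact_force: [0.1, -0.5, 0.6]
width: 0.0003
[0.47638031 0.09482761 0.11256452] [ 0.14013448 -0.00947266 -0.99008717] [-8.55770611 -0.68086833 25.61281753]
```

View pics/w21.png

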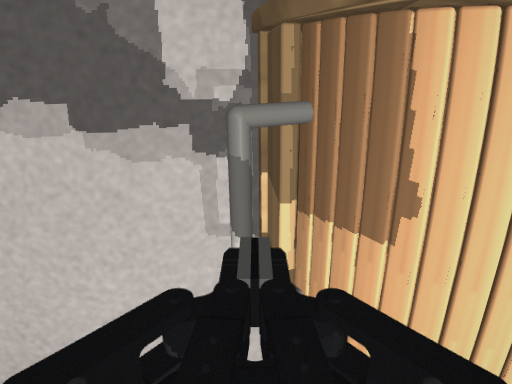

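```bash
python3 -m inch '[[-1,-6,0,6,0],[-1,-3,0,8,0],[-1,0,0,3,0],[-1,0,0,0,0],[-1,0,0,0,0]]'; python3 - <<'E'
from h import *
s=manip.get_state();W=eyes.get_image('wrist');save(W,'w22.png')
M=R.from_quat(np.roll(s['ee_rot'],-1)).as_matrix(); print(s['position'],M[:,2],M.T@(np.array([.4715,.0953,.086])-s['position'])*1000)
E
```

```text
clock: 25.2
position: [0.471, 0.0949, 0.0959]
ee_rot: [0.004, 0.997, -0.002, 0.073]
contact_force: [-0.1, -1.0, 0.2]
width: 0.0
[0.47100016 0.0948995  0.09586059] [ 0.14571903 -0.00903687 -0.98928474] [-0.94436324 -0.48555263  9.8241468 ]
```

View pics/w22.png

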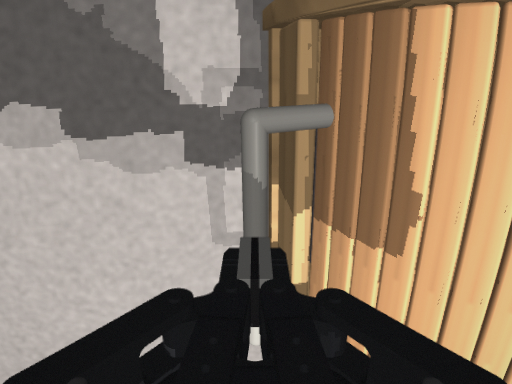

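The tips are exactly over the bar (col 256). I'll press down in small steps.

```bash
for i in 1; do :; done; python3 -m inch '[[-1,0,0,4,0],[-1,0,0,3,0]]'; python3 -m inch '[[-1,-1,0,3,0]]'; python3 -m inch '[[-1,0,0,3,0]]'
```

```text
clock: 25.42
position: [0.4723, 0.0949, 0.0895]
ee_rot: [0.004, 0.997, -0.002, 0.073]
contact_force: [-3.1, 0.0, 3.5]
width: 0.0003
clock: 25.5
position: [0.4712, 0.0949, 0.0862]
ee_rot: [0.004, 0.997, -0.002, 0.073]
contact_force: [-2.6, -0.9, 3.2]
width: 0.0001
clock: 25.58
position: [0.4714, 0.0949, 0.0855]
ee_rot: [0.004, 0.997, -0.002, 0.073]
contact_force: [-20.0, -1.1, 57.4]
width: -0.0001
```

Contact began at 0.0895 m with only the 3–4 N drag. The bar then moved about 4 mm and hit a hard stop at 0.0855 m, so it had been slightly open and is now fully shut. Lifting off.

```bash
python3 -m inch '[[-1,0,0,-8,0],[-1,0,0,-15,0],[-1,-5,0,-25,0],[-1,-15,0,-35,0],[-1,-25,0,-30,0],[-1,-30,0,-20,0],[-1,-30,0,-10,0],[-1,0,0,0,0],[-1,0,0,0,0],[-1,0,0,0,0],[-1,0,0,0,0],[-1,0,0,0,0]]'; python3 - <<'E'
from h import *
S=eyes.get_image('scene');T=eyes.get_image('top');s=manip.get_state();print(s['position'],s['contact_force'],s['qd'].round(3))
cv2.imwrite('pics/s23.png',cv2.resize(S['frame'][150:360,80:320,::-1],None,fx=3,fy=3))
print([(r['point'],r['confidence']) for r in mark_of(S,'handle')])
save(T,'t23.png')
E
```

```text
clock: 26.58
position: [0.3483, 0.0967, 0.2175]
ee_rot: [0.004, 0.997, -0.003, 0.079]
contact_force: [-0.5, -0.6, 0.2]
width: -0.0001
[0.34836672 0.09670345 0.21736013] [ 0.34455336  0.61812749 -0.20664641] [-0.    -0.001  0.002  0.001  0.004  0.001]
[([286.8, 275.7], 0.91)]
```

View pics/s23.png

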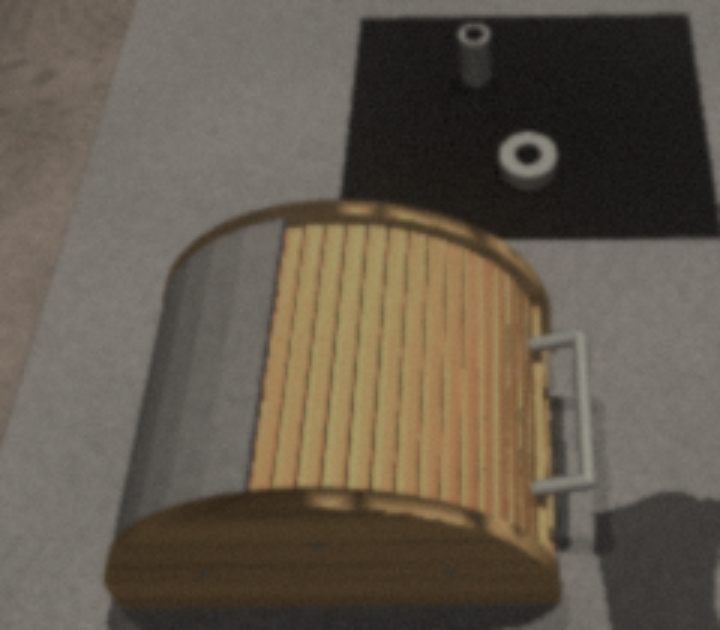

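View pics/t23.png

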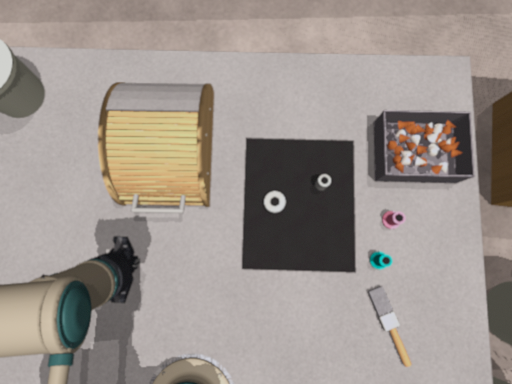

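The shutter is down on the sill: the dark foot gap is gone and the bar sits lower, at scene (275,287). The gripper is clear, the arm is still, and nothing else has moved. Handing in.

```bash
python3 -c "
from rig import manip
print(manip.sign_off())"
```

```text
the job is handed in; nothing more can be done
None
```

The bush is in the store, standing on its flange near the middle of the grey tray, and the shutter is rolled shut against its stop. I handed the job in at about 26.6 s of the 64 s allowed.

- **Bush:** I took the flanged steel piece off the mat by its neck and set it down about 2 mm from the tray centre by wrist-camera measurement. A picture after release showed it upright. It can't be seen now that the shutter is down.
- **Shutter:** After I first let go, the bar looked slightly raised in the pictures, about 0.03 rad from shut. I pressed it down with shut fingertips. It moved about 4 mm under light drag, then met a hard stop.
- **Last checks:** The final pictures show the slats down to the sill with no gap. The gripper is clear and touching nothing, the arm is still, and the sleeve, collar and coloured look-alikes have not been moved.
- **Forces:** The wrist read about 60 N for a moment at the stop, twice. That is under the 120 N wrist limit. The first was with the fingers gripping the bar and the second with the fingertips pressing on it. I saw no sign of the gripper's body touching anything.

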